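# Find the loaded tin and pack it in the micrometer case

### The arm

A 6-joint arm with a two-finger parallel gripper is mounted at the origin on the work surface. World frame = base frame: x ahead of the robot, y to its left, z up, the work surface at z = 0. Lengths are in m, angles in rad, forces in N, time in s.
With the tool pointing down it reaches from about 0.4 to 0.925 m from the base axis. Payload 12.5 kg.
Tool frame: the origin (TCP) lies where the fingers leave the gripper's body, on its centre line; the fingertips stand 78 mm ahead of it and the grasp point (between the pads) lies 59 mm ahead of it; z points along the fingers, y is the line along which they close (so a half turn about z gives the same grasp; the last joint's range is limited). The gripper opens to 95 mm and grips with 3 to 60 N. Pads are 20 mm wide; open, the fingers measure 119 mm over their backs; the gripper's body (75 mm by 180 mm) begins 59 mm behind the grasp point.
Start: joints at [-1.291, 0.491, 1.559, -0, 1.092, -0.106], TCP at [0.235, -0.579, 0.292] pointing down, gripper open.
Joint ranges: [-3.1, 3.1], [-0.84, 2.19], [0.05, 2.79], [-1.13, 4.28], [0.06, 2.93], [-2.69, 2.69]. Speed limits (rad/s): [2.22, 2.22, 2.79, 3.14, 3.14, 3.14].

### API

Orientations are given as [roll, pitch, yaw] about the fixed x, y, z axes, in that order (R = Rz(yaw) Ry(pitch) Rx(roll)).
In Python, from plant import bot gives the robot as it stands. The module is installed in compiled form; this text tells all that it offers.
- The arm moves only by the tool arm_command, never from a script. Its arguments are lists of equal length, an entry for each row: "twist": the turn, a rotation vector about the tool's x, y, z scaled (see below), a list of three; "offset": the shift along the tool's x, y, z scaled (see below), a list of three; "fingers": the gripper's target within -1 to 1 (fully open at 1, half-way at 0, shut at -1). In form: {"twist": [[ax, ay, az], ...], "offset": [[dx, dy, dz], ...], "fingers": [fingers, ...]}. A call has exactly 8 rows; each row is the pose to reach, as a shift and turn from the pose commanded when the call began, along the tool's axes at that moment, turning the shorter way round; what a row does not reach only later rows make up. The controller multiplies each number of a shift by 200 mm and each number of a turn by pi rad. A row lasts 1/8 s, in which the tool goes at most 62.5 mm and 10.7 degrees, less where a joint would pass 70% of its speed; a pose out of reach is approached as far as the arm can. A call with a number of a shift or a turn outside -1 to 1 is refused whole. A call with a gripper value outside its range is refused whole. The fingers move at their own pace and stop on an object; "squeeze" is the grip in N (left out, the last holds). Time passes only in rows, so rows that repeat a pose let the fingers close, or fill a call up. It gives the time, the measured TCP pose, the force, the opening and the grip force at its end, in the units of the state.
- bot.state(): the state, without advancing time (a new reading comes with each control period).
- bot.camera(name): name is "side" or "top"; returns a dict with "color" (384x512x3 uint8, red, green, blue), "mtx" (3x3 intrinsics, pixels), "rvec" (rotation vector, rad) and "tvec" (3), from world to camera coordinates, as OpenCV has them. Camera axes: x right, y down, z forward; pixel columns grow to the right and rows downward; lengths in m; the calibration is good to about 2 mm. A picture is of the moment at which its call begins. There is no depth.
- bot.close_job(): hands the job in; it is judged then, once.
Trained networks look in the newest picture that a camera, given by its name, has taken for a name from the list of things; names that differ only in an ending like _2 or _b are one class to them, and where a whole thing is asked for, a point or a joint stands for the part that bears it (a point fixed in the world has none). Each returns a list of dicts, best first, with "conf" (0 to 1); they miss things now and then, are a little off and sometimes report something else, mostly with a low value. They report only what shows in the picture. A call takes as long as a camera call. They do not tell look-alikes from the thing itself.
- bot.search_frame(thing, camera): "bbox" ([left, top, width, height] in pixels, round what is visible of it).
- bot.regions_of(thing, camera): "pixels" (384x512 bool, what is visible of it) and "bbox" ([left, top, width, height] in pixels, round what is visible of it).
The state is a dict: "time": time; "qpos": joint angles; "dq": joint speeds; "joint_torque": joint torques, N m; "ee_pos": TCP position; "tool_rot": TCP orientation; "contact_force": force on the tool from outside, world axes, zero at the start; "torque": the same for the moment, N m; "gripper_width": opening from 0.0 (shut) to 1.0 (fully open); "grip_force": force on a finger pad.
Only numpy, scipy, OpenCV 4.12 (cv2) and the standard library are available. Lean on these libraries where they do the work, as an engineer would, in place of code of your own. Each camera call takes 0.05 s, during which the arm holds its last target. There are 200 camera calls.

### The job

One of the three identical closed tins in the drawer is loaded with steel and clearly heavier; the other two are as good as empty. Lift them to find the heavy one, stand it upright in the empty compartment of the open maple case and shut the lid fully. Any tin you lift and find light goes back upright where it stood; keep the tins upright and leave the other tools where they lie.

Things in the scene. Friction and masses are not known exactly. Their poses are not given: they have to be found in the camera images.
- tin_a: one of three identical closed round aluminium tins, 54 mm diameter, 42 mm tall, flat top, standing upright on the drawer bottom (which is 8 mm above the bench). Origin: centre of its underside, z up. One tin, any of the three, holds loose steel and weighs 0.40 to 0.50 kg in all; the other two hold only a cork pad and weigh about 0.10 kg. They look the same.
- tin_b: another of the three tins, just like tin_a
- tin_c: another of the three tins, just like tin_a
- case: maple micrometer case, fixed to the drawer, 150 mm (its x) by 250 mm (its y) by 60 mm high without lid, walls, floor and middle divider 8 mm thick; the divider runs along its x and is 44 mm high above the floor. Origin: centre of its underside, 8 mm above the bench; x points away from the robot to the hinged rim, z up. The micrometer lies, fixed, in the half at +y; the half at -y is the empty compartment.
- bay (a point): centre of the floor of the empty compartment, 16 mm above the bench; axes as the case. The compartment is 134 mm (x) by 113 mm (y) and 52 mm deep from the rim.
- case_lid (a joint): angle of the case lid about its hinge: 0 = shut flat on the rim, about 1.57 = standing upright, grows as it opens (limit 1.9). It starts standing open at 1.60 to 1.80, leaning back from the robot. The hinge is stiff (0.25 N m) so the lid stays at any angle and must be pushed all the way down.
- lid_hinge (a point): middle of the lid's hinge line, which runs along the case's y at the top of the far rim, 60 mm above the case's underside.
- lid_edge (a point): middle of the lid's free edge, on its outer face (the face up when shut, facing away from the robot when open). The lid is a plain maple board 150 mm from hinge to free edge, 250 mm wide, 9 mm thick, without a knob.
- standard: bystander: red setting standard, a rod 75 mm long and 12 mm thick lying among the tins. Origin: under its middle, x along it.
- edge_finder: bystander: dark steel edge finder, a rod 90 mm long and 12 mm thick lying before the case. Origin: under its middle, x along it.
- v_block: bystander: grey cast-iron V-block 60 x 50 x 40 mm high. Origin: centre of its underside.
- square: bystander: steel machinist's square lying flat, stock 75 x 16 x 14 mm, blade 100 x 20 mm. Origin: under the middle of the stock.
- parallel: bystander: steel parallel bar 150 x 12 x 25 mm high. Origin: centre of its underside.
- gauge_block: bystander: steel set-up block 75 x 50 x 25 mm high. Origin: centre of its underside.
Things that resemble listed ones, but are neither listed nor needed, are in the scene too. What is shaped like the tin_a but turquoise or yellow is not meant.

How it is judged:
On the way:
1. the loaded tin stands released in the empty compartment while the lid is still open (((x of tin_a in the frame of bay between -0.045 and 0.045 m and y of tin_a in the frame of bay between -0.035 and 0.035 m and z of tin_a in the frame of bay below 0.006 m and angle between tin_a's own z axis and vertical below 0.1 rad and linear speed of tin_a below 0.02 m/s and contact force between tin_a and case above 2.5 N and contact force between the fingers and tin_a below 0.1 N and value of joint case_lid above 1 rad) or (x of tin_b in the frame of bay between -0.045 and 0.045 m and y of tin_b in the frame of bay between -0.035 and 0.035 m and z of tin_b in the frame of bay below 0.006 m and angle between tin_b's own z axis and vertical below 0.1 rad and linear speed of tin_b below 0.02 m/s and contact force between tin_b and case above 2.5 N and contact force between the fingers and tin_b below 0.1 N and value of joint case_lid above 1 rad) or (x of tin_c in the frame of bay between -0.045 and 0.045 m and y of tin_c in the frame of bay between -0.035 and 0.035 m and z of tin_c in the frame of bay below 0.006 m and angle between tin_c's own z axis and vertical below 0.1 rad and linear speed of tin_c below 0.02 m/s and contact force between tin_c and case above 2.5 N and contact force between the fingers and tin_c below 0.1 N and value of joint case_lid above 1 rad))), for 0.2 s.
At the end, for the whole second after the job is handed in: The loaded tin stands upright (within 0.1 rad), released, at rest and wholly inside the empty compartment, on its floor (its weight on the case is more than 2.5 N); the lid is shut to within 0.05 rad; the two light tins stand upright (within 0.1 rad), at rest, within 30 mm of where they started (((x of tin_a in the frame of bay between -0.045 and 0.045 m and y of tin_a in the frame of bay between -0.035 and 0.035 m and z of tin_a in the frame of bay below 0.006 m and angle between each of tin_a, tin_b, tin_c's own z axis and vertical below 0.1 rad and linear speed of each of tin_a, tin_b, tin_c below 0.02 m/s and contact force between tin_a and case above 2.5 N and contact force between the fingers and tin_a below 0.1 N and distance of each of tin_b, tin_c from where it was at the start of the episode below 0.03 m and value of joint case_lid below 0.05 rad) or (x of tin_b in the frame of bay between -0.045 and 0.045 m and y of tin_b in the frame of bay between -0.035 and 0.035 m and z of tin_b in the frame of bay below 0.006 m and angle between each of tin_b, tin_a, tin_c's own z axis and vertical below 0.1 rad and linear speed of each of tin_b, tin_a, tin_c below 0.02 m/s and contact force between tin_b and case above 2.5 N and contact force between the fingers and tin_b below 0.1 N and distance of each of tin_a, tin_c from where it was at the start of the episode below 0.03 m and value of joint case_lid below 0.05 rad) or (x of tin_c in the frame of bay between -0.045 and 0.045 m and y of tin_c in the frame of bay between -0.035 and 0.035 m and z of tin_c in the frame of bay below 0.006 m and angle between each of tin_c, tin_a, tin_b's own z axis and vertical below 0.1 rad and linear speed of each of tin_c, tin_a, tin_b below 0.02 m/s and contact force between tin_c and case above 2.5 N and contact force between the fingers and tin_c below 0.1 N and distance of each of tin_a, tin_b from where it was at the start of the episode below 0.03 m and value of joint case_lid below 0.05 rad))); the robot touches nothing.
It fails at once if a tin is tipped by more than 0.6 rad (angle between any of tin_a, tin_b, tin_c's own z axis and vertical above 0.6 rad).
It fails at once if another tool in the drawer is moved by more than 30 mm (distance of any of standard, edge_finder, v_block, square, parallel, gauge_block from where it was at the start of the episode above 0.03 m).
It also fails if it takes over 72 s, if anything falls off the work surface, if the arm or the gripper's body presses on something with over 40 N, if the wrist force passes 120 N, or if a joint passes its speed limit or range.

## Working session

There is one attempt and no reset: what is moved stays moved. The work goes in short steps, Python scripts to look and compute and a tool call to move; the robot and the scene stay as the last step left them, time stands still between calls to the robot, and variables do not carry over. Pictures are saved under pics/ and viewed, at most 10 in all, crops included, and the job is handed in when it is done.

Besides the shell and the picture viewer there is one more tool, called after ">>>" as name(argument=value, ...) on one line, values as JSON. arm_command: Moves the arm, as the interface text tells. Its arguments: {"type":"object","properties":{"twist":{"type":"array","items":{"type":"array","items":{"type":"number"}}},"offset":{"type":"array","items":{"type":"array","items":{"type":"number"}}},"fingers":{"type":"array","items":{"type":"number"}},"squeeze":{"type":"number"}},"required":["twist","offset","fingers"]}

```bash
mkdir -p pics; python3 - <<'E'
from plant import bot
import cv2,numpy as np
for n in("top","side"):
    c=bot.camera(n); cv2.imwrite(f"pics/{n}0.png",cv2.resize(c["color"][:,:,::-1],(800,600),interpolation=cv2.INTER_CUBIC))
    R=cv2.Rodrigues(c["rvec"])[0]; print(n,"campos",-R.T@c["tvec"],c["mtx"][0,0])
    for t in("tin_a","case","case_lid","standard","edge_finder","v_block","square","parallel","gauge_block"):
        print(t,[(np.round(d["bbox"]).astype(int).tolist(),round(d["conf"],2)) for d in bot.search_frame(t,n)][:6])
print(bot.state())
E
```

```text
top campos [ 0.4309913  -0.15796333  1.37210943] 467.2339897930285
tin_a [([389, 214, 23, 17], 0.85), ([348, 284, 18, 17], 0.83), ([314, 283, 20, 13], 0.79), ([228, 216, 19, 18], 0.62), ([299, 196, 18, 18], 0.6)]
case [([91, 139, 118, 83], 0.71), ([324, 112, 22, 26], 0.2)]
case_lid [([91, 135, 109, 32], 0.89), ([94, 138, 113, 82], 0.63)]
standard [([274, 201, 8, 22], 0.53), ([162, 105, 53, 7], 0.32)]
edge_finder [([88, 140, 109, 27], 0.48)]
v_block [([327, 114, 19, 25], 0.79), ([226, 215, 22, 19], 0.35)]
square [([222, 100, 40, 28], 0.6)]
parallel [([162, 106, 56, 9], 0.7)]
gauge_block [([122, 101, 26, 20], 0.55)]
side campos [0.27016192 0.72319225 0.78699256] 388.4972186459486
tin_a [([266, 177, 20, 22], 0.78), ([270, 220, 20, 20], 0.74), ([218, 182, 20, 21], 0.71), ([298, 142, 14, 12], 0.51)]
case [([149, 193, 113, 147], 0.84)]
case_lid [([151, 190, 48, 126], 0.7)]
standard [([267, 204, 24, 7], 0.59)]
edge_finder [([282, 305, 10, 24], 0.73)]
v_block [([208, 156, 19, 19], 0.7)]
square [([157, 201, 24, 21], 0.72)]
parallel [([133, 226, 31, 44], 0.95)]
gauge_block [([107, 275, 33, 32], 0.89)]
{'time': 1.0, 'qpos': array([-1.29058666e+00,  4.90914774e-01,  1.55889977e+00, -3.47972240e-05,
        1.09172007e+00, -1.05595705e-01]), 'dq': array([ 0.00065057,  0.00023021, -0.00080945,  0.00125407, -0.00168006,
       -0.0021115 ]), 'joint_torque': array([ 1.46306644e-03, -6.12463689e+01, -2.58432484e+01,  6.94243424e-02,
        4.45815863e-02,  6.06430694e-05]), 'ee_pos': array([ 0.23521087, -0.57905953,  0.29225184]), 'tool_rot': array([3.14153819e+00, 3.68258718e-05, 3.85821408e-01]), 'contact_force': array([-0.76029963,  0.14164566, -0.67351033]), 'torque': array([ 0.03877112,  0.01623404, -0.0634254 ]), 'grip_force': 0.0, 'gripper_width': 0.9986673013347972}
```

View pics/top0.png

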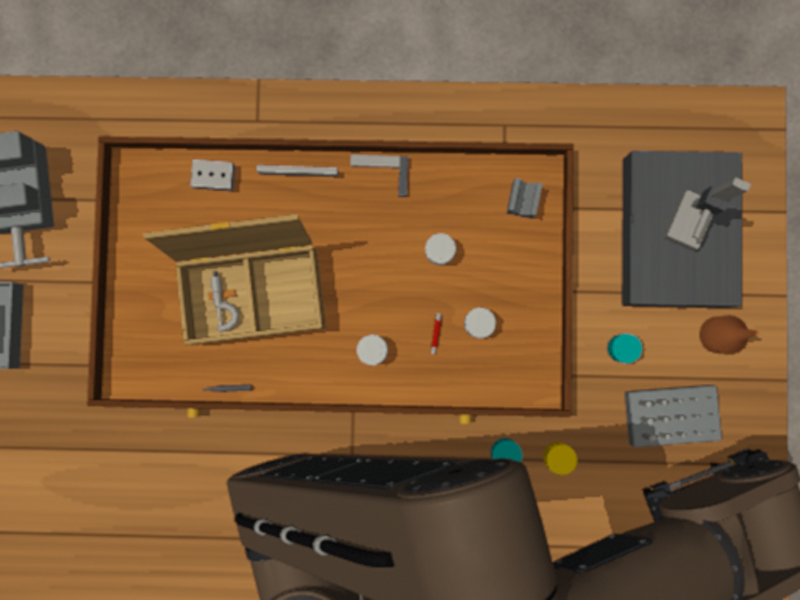

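View pics/side0.png

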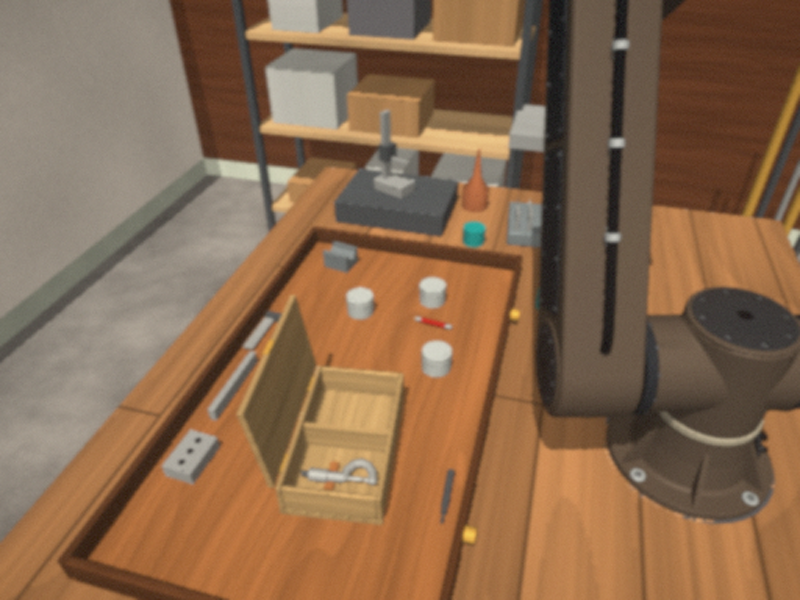

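The top view shows the three white tins at (440,249), (480,323) and (372,350), and the case with its empty half on the right, rim roughly (178,262)–(323,328). The side view agrees. Turquoise and yellow tins lie outside the drawer.

```bash
cat > h.py <<'E'
from plant import bot
import cv2,numpy as np
from scipy.optimize import least_squares
def proj(c,P): return cv2.projectPoints(np.asarray(P,float).reshape(-1,1,3),np.float64(c["rvec"]),np.float64(c["tvec"]),np.float64(c["mtx"]),None)[0].reshape(-1,2)
def plane(c,uv,z):
    R=cv2.Rodrigues(np.float64(c["rvec"]))[0]; o=-R.T@c["tvec"]; d=R.T@np.linalg.inv(c["mtx"])@np.r_[uv,1]
    return o+d*(z-o[2])/d[2]
A=np.linspace(0,2*np.pi,40)
RING=np.c_[.027*np.cos(A),.027*np.sin(A),0*A]
def tincent(c,p):
    h=cv2.convexHull(proj(c,np.r_[RING+[*p,.008],RING+[*p,.05]]).astype(np.float32)); m=cv2.moments(h); return np.array([m["m10"],m["m01"]])/m["m00"]
def tins():
    cs={n:bot.camera(n) for n in("top","side")}; out=[]
    obs={n:[(np.array([x.mean() for x in np.where(d["pixels"])[::-1]]),d["pixels"].sum()) for d in bot.regions_of("tin_a",n)] for n in cs}
    for uv,a in obs["top"]:
        p=plane(cs["top"],uv,.045)[:2]; use=[("top",uv)]
        for v,b in obs["side"]:
            if np.linalg.norm(tincent(cs["side"],p)-v)<8: use.append(("side",v))
        s=least_squares(lambda q:np.concatenate([tincent(cs[n],q)-v for n,v in use]),p)
        out.append((s.x.round(4),len(use),np.abs(s.fun).max().round(2),int(a)))
    return out
E
python3 - <<'E'
from h import *
for t in tins(): print(t)
c=bot.camera("top"); cv2.imwrite("pics/case.png",cv2.resize(c["color"][130:226,85:215,::-1],None,fx=6,fy=6,interpolation=cv2.INTER_CUBIC))
c=bot.camera("side"); cv2.imwrite("pics/cases.png",cv2.resize(c["color"][185:345,140:270,::-1],None,fx=3.7,fy=3.7,interpolation=cv2.INTER_CUBIC))
E
```

```text
(array([ 0.24  , -0.4219]), 1, np.float64(0.0), 356)
(array([ 0.4408, -0.536 ]), 2, np.float64(0.61), 347)
(array([ 0.4821, -0.2739]), 2, np.float64(0.53), 260)
(array([ 0.4288, -0.0773]), 2, np.float64(0.37), 292)
(array([ 0.2523, -0.3231]), 1, np.float64(0.0), 217)
(array([ 0.616 , -0.1987]), 2, np.float64(0.67), 290)
```

View pics/case.png

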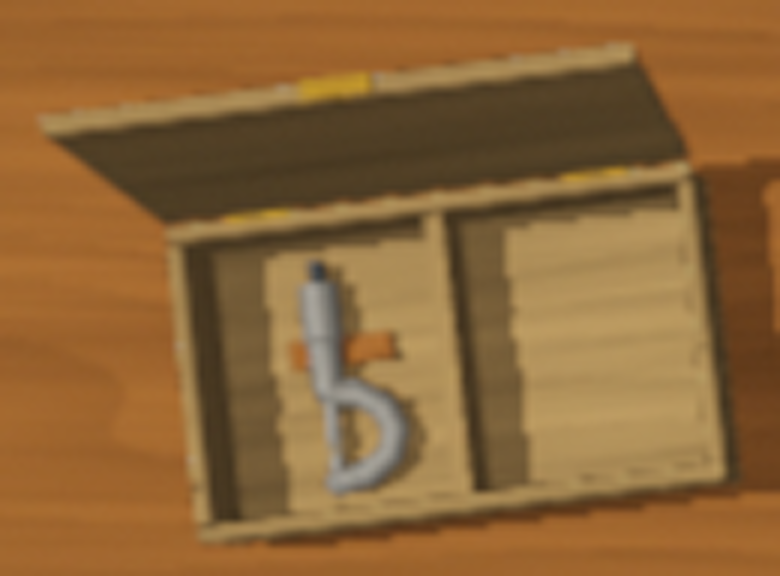

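View pics/cases.png

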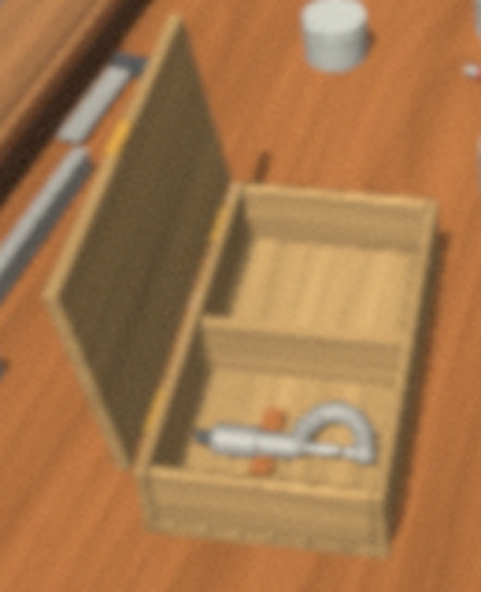

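Top crop: rim corners are near-right (728,478), near-left (203,538), far-left (168,232) and far-right (692,170); the lid's outer top edge runs (40,118)–(632,45). Side crop: rim corners are (437,203), (385,495), (147,468) and (235,185); the lid top corners are at (180,15) and (50,293).

```bash
cat >> h.py <<'E'
def lidpts(th): # outer edge corners in case frame (hinge at 0.075,.,.060, lid thickness ~9 above when shut)
    u=np.array([-np.cos(th),0,np.sin(th)]); n=np.array([np.sin(th),0,np.cos(th)])
    e=np.array([.075,0,.06])+.15*u+.009*n
    return np.array([e+[0,y,0] for y in(.125,-.125)])
def casept(q,P): c,s=np.cos(q[2]),np.sin(q[2]); return np.asarray(P)@np.array([[c,s,0],[-s,c,0],[0,0,1]])+[q[0],q[1],.008]
def go(pos,yaw):
    s=bot.state(); r=s["tool_rot"]; y0=r[2]; d=np.asarray(pos)-s["ee_pos"]
    dz=(yaw-y0+np.pi)%(2*np.pi)-np.pi
    from scipy.spatial.transform import Rotation as T
    R=T.from_euler("xyz",r); o=R.inv().apply(d)/.2; t=(R.inv()*T.from_euler("xyz",[np.pi,0,yaw])).as_rotvec()/np.pi
    print("offset",o.round(4),"twist",t.round(4),"at",s["ee_pos"].round(4),r.round(3),"F",s["contact_force"].round(2),"w",round(s["gripper_width"],3),"t",round(s["time"],2),"q",s["qpos"].round(2))
E
python3 - <<'E'
from h import *
ct,cs=bot.camera("top"),bot.camera("side")
rim=np.array([[-.075,-.125,.06],[-.075,.125,.06],[.075,.125,.06],[.075,-.125,.06]])
ut=np.array([[728,478],[203,538],[168,232],[692,170],[40,118],[632,45]])/6+[85,130]-.4
us=np.array([[437,203],[385,495],[147,468],[235,185],[50,293],[180,15]])/3.7+[140,185]-.4
f=lambda q:np.concatenate([(proj(c,casept(q,np.r_[rim,lidpts(q[3])]))-u).ravel() for c,u in((ct,ut),(cs,us))])
s=least_squares(f,[.5,.1,0.1,1.7],loss="soft_l1"); print(s.x.round(4),f(s.x).reshape(-1,2).round(1))
print("bay",casept(s.x,[[0,-.0605,.008]]), "hinge",casept(s.x,[[.075,0,.06]]),"edge",casept(s.x,lidpts(s.x[3]).mean(0)[None]))
go([.4821,-.2739,.16],s.x[2])
E
```

```text
[0.5218 0.1429 0.1424 1.6896] [[ 0.5  0.3]
 [-0.4  1.2]
 [-0.2 -0.7]
 [ 0.3 -1.3]
 [ 0.7  0.8]
 [ 0.8  0.6]
 [ 0.9 -1.5]
 [ 0.6  1.1]
 [-3.4  1. ]
 [-0.  -1.4]
 [-0.4  0.8]
 [-1.1 -0.4]]
bay [[0.53038644 0.08296408 0.016     ]] hinge [[0.5960408  0.15349603 0.068     ]] edge [[0.62248259 0.15728715 0.2158765 ]]
offset [ 1.7179 -0.9491  0.6612] twist [ 0.     -0.      0.0775] at [ 0.2352 -0.579   0.2923] [ 3.142 -0.     0.386] F [0.27 0.06 0.03] w 0.999 t 1.4 q [-1.29  0.49  1.56  0.    1.09 -0.11]
```

>>> arm_command(twist=[[0,0,0.02],[0,0,0.04],[0,0,0.0775],[0,0,0.0775],[0,0,0.0775],[0,0,0.0775],[0,0,0.0775],[0,0,0.0775]], offset=[[0.17,-0.1,0.05],[0.34,-0.2,0.1],[0.5,-0.3,0.15],[0.68,-0.4,0.2],[0.85,-0.5,0.25],[1,-0.55,0.3],[1,-0.55,0.3],[1,-0.55,0.3]], fingers=[1,1,1,1,1,1,1,1], squeeze=25)

```text
time: 2.4
ee_pos: [0.379, -0.4023, 0.2325]
tool_rot: [3.141, -0.0, 0.143]
contact_force: [-0.3, -0.9, 0.4]
gripper_width: 0.997
grip_force: 0.0
```

```bash
python3 -c "
from h import *
go([.4821,-.2739,.16],.142)"
```

```text
offset [ 0.6017 -0.5626  0.3621] twist [ 0.0002 -0.      0.0002] at [ 0.379  -0.4023  0.2325] [ 3.141 -0.     0.143] F [-0.25 -0.9   0.44] w 0.997 t 2.4 q [-0.93  0.46  1.81 -0.    0.88  0.49]
```

>>> arm_command(twist=[[0,0,0],[0,0,0],[0,0,0],[0,0,0],[0,0,0],[0,0,0],[0,0,0],[0,0,0]], offset=[[0.2,-0.19,0.1],[0.4,-0.38,0.2],[0.6,-0.563,0.3],[0.602,-0.563,0.36],[0.602,-0.563,0.42],[0.602,-0.563,0.55],[0.602,-0.563,0.64],[0.602,-0.563,0.6875]], fingers=[1,1,1,1,1,1,1,1])

```text
time: 3.4
ee_pos: [0.4814, -0.2748, 0.094]
tool_rot: [-3.141, 0.0, 0.14]
contact_force: [0.0, -0.3, -0.1]
gripper_width: 1.003
grip_force: 0.0
```

>>> arm_command(twist=[[0,0,0],[0,0,0],[0,0,0],[0,0,0],[0,0,0],[0,0,0],[0,0,0],[0,0,0]], offset=[[0,0,0],[0,0,0],[0,0,0],[0,0,0],[0,0,0],[0,0,0],[0,0,0],[0,0,0]], fingers=[1,-0.1,-0.1,-0.1,-0.1,-0.1,-0.1,-0.1])

```text
time: 4.4
ee_pos: [0.4824, -0.2734, 0.0948]
tool_rot: [3.141, -0.0, 0.142]
contact_force: [0.2, 0.3, 2.5]
gripper_width: 0.557
grip_force: 25.0
```

```bash
python3 -c "
from h import *
s=bot.state();print(s['grip_force'])
go([.4821,-.2739,.115],.142)"
```

```text
25.000388422049582
offset [-0.0019  0.0024 -0.1008] twist [ 0.0001 -0.0001  0.0001] at [ 0.4824 -0.2734  0.0948] [ 3.141 -0.     0.142] F [0.16 0.33 2.54] w 0.557 t 4.4 q [-0.63  0.67  1.9  -0.    0.57  0.79]
```

>>> arm_command(twist=[[0,0,0],[0,0,0],[0,0,0],[0,0,0],[0,0,0],[0,0,0],[0,0,0],[0,0,0]], offset=[[0,0,-0.05],[0,0,-0.1],[0,0,-0.15],[0,0,-0.15],[0,0,-0.15],[0,0,-0.15],[0,0,-0.15],[0,0,-0.15]], fingers=[-0.1,-0.1,-0.1,-0.1,-0.1,-0.1,-0.1,-0.1])

```text
time: 5.4
ee_pos: [0.4823, -0.2734, 0.1246]
tool_rot: [-3.141, 0.0, 0.142]
contact_force: [0.1, -0.4, -1.4]
gripper_width: 0.554
grip_force: 25.0
```

Light (about 1.4 N). Back it goes, then on to the next.

>>> arm_command(twist=[[0,0,0],[0,0,0],[0,0,0],[0,0,0],[0,0,0],[0,0,0],[0,0,0],[0,0,0]], offset=[[0,0,0.06],[0,0,0.11],[0,0,0.135],[0,0,0.145],[0,0,0.15],[0,0,0.15],[0,0,0.15],[0,0,0.15]], fingers=[-0.1,-0.1,-0.1,-0.1,-0.1,-0.1,1,1])

```text
time: 6.4
ee_pos: [0.4824, -0.2734, 0.0949]
tool_rot: [3.141, -0.0, 0.142]
contact_force: [0.3, -0.7, 0.3]
gripper_width: 0.711
grip_force: 0.0
```

>>> arm_command(twist=[[0,0,0],[0,0,0],[0,0,0],[0,0,0],[0,0,0],[0,0,0],[0,0,0],[0,0,0]], offset=[[0,0,0],[0,0,0],[0,0,0],[0,0,-0.1],[0,0,-0.2],[0,0,-0.35],[0,0,-0.4],[0,0,-0.4]], fingers=[1,1,1,1,1,1,1,1])

```text
time: 7.4
ee_pos: [0.4824, -0.2734, 0.1749]
tool_rot: [3.141, -0.001, 0.142]
contact_force: [0.5, 0.2, -0.3]
gripper_width: 1.005
grip_force: 0.0
```

```bash
python3 -c "
from h import *
for t in tins(): print(t)
go([.4288,-.0773,.095],.142)
go([.616,-.1987,.095],.142)"
```

```text
(array([ 0.6168, -0.1997]), 2, np.float64(0.56), 288)
(array([ 0.2448, -0.325 ]), 1, np.float64(0.0), 303)
(array([0.6299, 0.191 ]), 1, np.float64(0.0), 2011)
(array([ 0.4407, -0.5354]), 2, np.float64(0.88), 347)
(array([ 0.2392, -0.4223]), 1, np.float64(0.0), 339)
(array([ 0.4284, -0.0779]), 2, np.float64(0.65), 324)
offset [-0.1244 -1.0069  0.3949] twist [-0.0003  0.0004  0.0001] at [ 0.4821 -0.2732  0.1737] [-3.141e+00  1.000e-03  1.420e-01] F [-0.11  0.86 -0.19] w 0.999 t 7.6 q [-0.63  0.54  1.85 -0.    0.75  0.79]
offset [ 0.716  -0.2733  0.3931] twist [-0.0003  0.0004  0.0001] at [ 0.4821 -0.2732  0.1737] [-3.141e+00  1.000e-03  1.420e-01] F [-0.11  0.86 -0.19] w 0.999 t 7.6 q [-0.63  0.54  1.85 -0.    0.75  0.79]
```

>>> arm_command(twist=[[0,0,0],[0,0,0],[0,0,0],[0,0,0],[0,0,0],[0,0,0],[0,0,0],[0,0,0]], offset=[[0.2,-0.09,0],[0.4,-0.18,0],[0.6,-0.273,0],[0.716,-0.273,0.05],[0.716,-0.273,0.15],[0.716,-0.273,0.25],[0.716,-0.273,0.35],[0.716,-0.273,0.395]], fingers=[1,1,1,1,1,1,1,1])

```text
time: 8.6
ee_pos: [0.6159, -0.1989, 0.094]
tool_rot: [-3.141, 0.002, 0.142]
contact_force: [-0.7, -0.7, 0.1]
gripper_width: 1.001
grip_force: 0.0
```

>>> arm_command(twist=[[0,0,0],[0,0,0],[0,0,0],[0,0,0],[0,0,0],[0,0,0],[0,0,0],[0,0,0]], offset=[[0,0,0],[0,0,0],[0,0,0],[0,0,0],[0,0,0],[0,0,0],[0,0,0],[0,0,0]], fingers=[1,-0.1,-0.1,-0.1,-0.1,-0.1,-0.1,-0.1])

```text
time: 9.6
ee_pos: [0.6164, -0.1991, 0.0958]
tool_rot: [3.141, -0.0, 0.142]
contact_force: [-1.0, -0.3, 1.2]
gripper_width: 0.552
grip_force: 25.0
```

>>> arm_command(twist=[[0,0,0],[0,0,0],[0,0,0],[0,0,0],[0,0,0],[0,0,0],[0,0,0],[0,0,0]], offset=[[0,0,-0.05],[0,0,-0.1],[0,0,-0.15],[0,0,-0.15],[0,0,-0.15],[0,0,-0.15],[0,0,-0.15],[0,0,-0.15]], fingers=[-0.1,-0.1,-0.1,-0.1,-0.1,-0.1,-0.1,-0.1])

```text
time: 10.6
ee_pos: [0.6163, -0.199, 0.1255]
tool_rot: [-3.142, 0.0, 0.142]
contact_force: [-0.2, 0.5, -4.5]
gripper_width: 0.556
grip_force: 25.0
```

Heavy, at 4.5 N. Next I lift it and carry it to the bay.

>>> arm_command(twist=[[0,0,0],[0,0,0],[0,0,0],[0,0,0],[0,0,0],[0,0,0],[0,0,0],[0,0,0]], offset=[[0,0,-0.15],[0,0,-0.3],[-0.05,0,-0.4],[-0.15,-0.2,-0.4],[-0.2,-0.4,-0.4],[-0.25,-0.6,-0.4],[-0.25,-0.8,-0.4],[-0.25,-0.8,-0.4]], fingers=[-0.1,-0.1,-0.1,-0.1,-0.1,-0.1,-0.1,-0.1])

```text
time: 11.6
ee_pos: [0.543, -0.0457, 0.2059]
tool_rot: [-3.141, 0.001, 0.145]
contact_force: [0.3, -0.8, -3.6]
gripper_width: 0.564
grip_force: 24.7
```

```bash
python3 -c "
from h import *
go([.5304-.004,.083,.14],.142)"
```

```text
offset [ 0.0113 -0.6487  0.3295] twist [-0.0001  0.0003  0.0009] at [ 0.543  -0.0457  0.2059] [-3.141e+00  1.000e-03  1.450e-01] F [ 0.25 -0.75 -3.55] w 0.564 t 11.6 q [-0.21  0.49  1.85  0.    0.81  1.22]
```

>>> arm_command(twist=[[0,0,0],[0,0,0],[0,0,0],[0,0,0],[0,0,0],[0,0,0],[0,0,0],[0,0,0]], offset=[[0.01,-0.22,0],[0.01,-0.44,0],[0.01,-0.65,0],[0.01,-0.65,0],[0.01,-0.65,0.1],[0.01,-0.65,0.2],[0.01,-0.65,0.3],[0.01,-0.65,0.3]], fingers=[-0.1,-0.1,-0.1,-0.1,-0.1,-0.1,-0.1,-0.1])

```text
time: 12.6
ee_pos: [0.5274, 0.0801, 0.1447]
tool_rot: [-3.142, 0.003, 0.141]
contact_force: [0.5, 0.1, -3.5]
gripper_width: 0.557
grip_force: 24.8
```

```bash
python3 -c "
from h import *
go([.5304-.004,.083,.104],.142)
c=bot.camera('top'); cv2.imwrite('pics/place.png',cv2.resize(c['color'][110:226,85:240,::-1],None,fx=5,fy=5,interpolation=cv2.INTER_CUBIC))"
```

```text
offset [-0.0023 -0.015   0.2034] twist [-0.      0.0008 -0.0002] at [0.5274 0.0801 0.1447] [-3.142e+00  3.000e-03  1.410e-01] F [ 0.46  0.05 -3.54] w 0.557 t 12.6 q [ 0.03  0.57  1.92 -0.    0.65  1.46]
```

View pics/place.png

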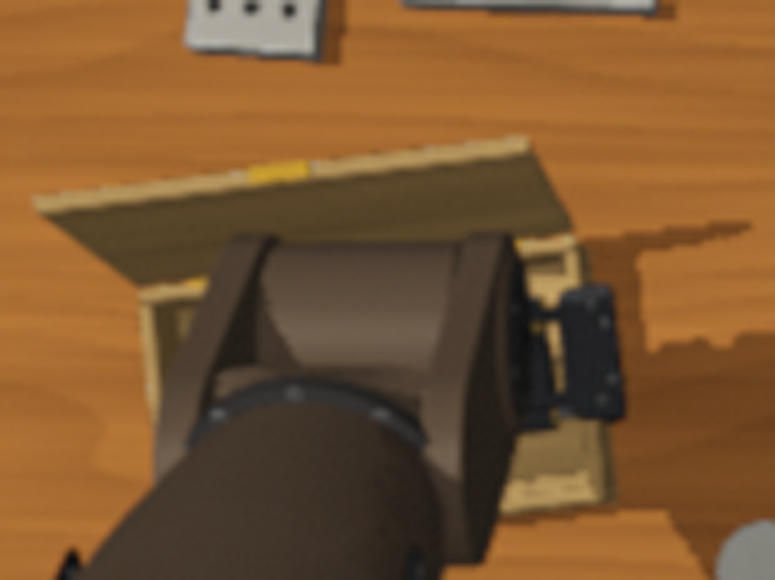

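The gripper is over the compartment and clear of the lid, so I lower and release.

>>> arm_command(twist=[[0,0,0],[0,0,0],[0,0,0],[0,0,0],[0,0,0],[0,0,0],[0,0,0],[0,0,0]], offset=[[0,0,0.05],[0,0,0.1],[0,0,0.14],[0,0,0.17],[0,0,0.19],[0,0,0.205],[0,0,0.205],[0,0,0.205]], fingers=[-0.1,-0.1,-0.1,-0.1,-0.1,-0.1,-0.1,-0.1])

```text
time: 13.65
ee_pos: [0.528, 0.0807, 0.1058]
tool_rot: [3.141, -0.001, 0.142]
contact_force: [-3.0, -7.5, 11.1]
gripper_width: 0.555
grip_force: 25.0
```

```bash
python3 -c "
from h import *
print(bot.state()['contact_force'],bot.state()['torque'])
c=bot.camera('side'); cv2.imwrite('pics/place2.png',cv2.resize(c['color'][185:345,140:300,::-1],None,fx=3.7,fy=3.7,interpolation=cv2.INTER_CUBIC))"
```

```text
[-3.02398447 -7.53380703 11.13907282] [-1.28195517  0.52080608 -0.09731507]
```

View pics/place2.png

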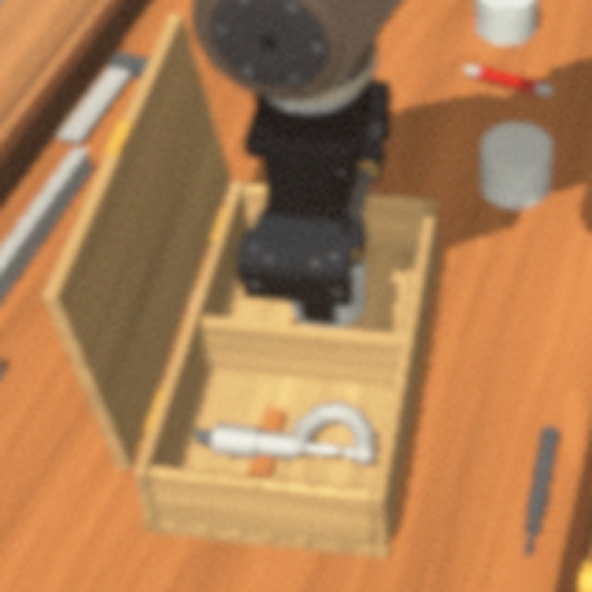

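The tin is down in the empty compartment between the walls, with the +y finger well clear of the lid. I ease up slightly and open part way.

>>> arm_command(twist=[[0,0,0],[0,0,0],[0,0,0],[0,0,0],[0,0,0],[0,0,0],[0,0,0],[0,0,0]], offset=[[0,0,-0.005],[0,0,-0.01],[0,0,-0.01],[0,0,-0.01],[0,0,-0.01],[0,0,-0.01],[0,0,-0.01],[0,0,-0.01]], fingers=[-0.1,-0.1,-0.1,0.35,0.35,0.35,0.35,0.35])

```text
time: 14.7
ee_pos: [0.5277, 0.0812, 0.1068]
tool_rot: [3.142, -0.0, 0.142]
contact_force: [0.2, 0.1, -0.0]
gripper_width: 0.675
grip_force: 0.0
```

>>> arm_command(twist=[[0,0,0],[0,0,0],[0,0,0],[0,0,0],[0,0,0],[0,0,0],[0,0,0],[0,0,0]], offset=[[0,0,-0.1],[0,0,-0.2],[0,0,-0.3],[0,0,-0.5],[0,0,-0.7],[0,0,-0.9],[0,0,-1],[0,0,-1]], fingers=[0.35,0.35,0.35,0.35,0.35,-1,-1,-1])

```text
time: 15.7
ee_pos: [0.5278, 0.0813, 0.3078]
tool_rot: [3.141, -0.003, 0.142]
contact_force: [0.2, -0.6, 0.1]
gripper_width: 0.414
grip_force: 0.0
```

```bash
python3 - <<'E'
from h import *
ct,cs=bot.camera("top"),bot.camera("side")
q=[.5218,.1429,.1424,1.69]
for d in bot.regions_of("tin_a","side"): 
    u=np.array([x.mean() for x in np.where(d["pixels"])[::-1]]);w=plane(cs,u,.037)
    c,s=np.cos(q[2]),np.sin(q[2]); e=w[:2]-[.5304,.083]; print(u.round(),w.round(3),d["conf"],"bay frame",(c*e[0]+s*e[1]).round(4),(-s*e[0]+c*e[1]).round(4))
cv2.imwrite('pics/place3.png',np.hstack([cv2.resize(cs['color'][185:345,140:300,::-1],(400,400)),cv2.resize(ct['color'][110:240,85:215,::-1],(400,400))]))
# lid push plan: case-frame waypoints (finger tip) 
for n,P in (("behind-edge",[.075+.035+.05,0,.06+.15]),("lid edge",lidpts(1.69)[0]*[1,0,1])): print(n,casept(q,[P]))
go(casept(q,[[.15,0,.36-.008]])[0],.142)
E
```

```text
[356. 174.] [ 0.238 -0.408  0.037] 0.8 bay frame -0.3592 -0.4444
[228. 261.] [0.528 0.079 0.037] 0.75 bay frame -0.0032 -0.004
[279. 229.] [ 0.427 -0.071  0.037] 0.63 bay frame -0.1246 -0.138
[352. 191.] [ 0.244 -0.308  0.037] 0.61 bay frame -0.339 -0.3459
[304. 150.] [ 0.435 -0.513  0.037] 0.6 bay frame -0.1793 -0.5762
[277. 187.] [ 0.479 -0.264  0.037] 0.49 bay frame -0.1003 -0.3359
behind-edge [[0.68018052 0.16560708 0.218     ]]
lid edge [[0.62254423 0.15734374 0.21586525]]
offset [ 0.7658 -0.3092 -0.2734] twist [-0.      0.0005  0.0001] at [0.5273 0.0812 0.3056] [-3.142e+00  2.000e-03  1.420e-01] F [-0.62 -0.23 -0.42] w 0.291 t 15.85 q [ 0.03  0.35  1.76 -0.    1.03  1.46]
```

View pics/place3.png

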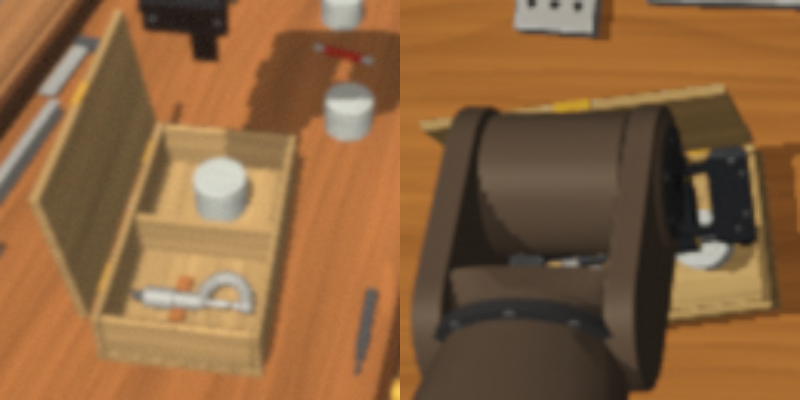

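The tin stands upright, about (-3,-4) mm from the bay centre, and the lid is still open. Next I go over the lid with the fingers shut.

>>> arm_command(twist=[[0,0,0],[0,0,0],[0,0,0],[0,0,0],[0,0,0],[0,0,0],[0,0,0],[0,0,0]], offset=[[0,0,-0.1],[0,-0.1,-0.2],[0.2,-0.2,-0.2],[0.4,-0.25,-0.2],[0.6,-0.25,-0.2],[0.735,-0.25,-0.2],[0.735,-0.25,-0.2],[0.735,-0.25,-0.2]], fingers=[-1,-1,-1,-1,-1,-1,-1,-1])

```text
time: 16.85
ee_pos: [0.6655, 0.1516, 0.3456]
tool_rot: [3.142, 0.002, 0.142]
contact_force: [1.2, -0.8, 0.5]
gripper_width: 0.003
grip_force: 0.0
```

>>> arm_command(twist=[[0,0,0],[0,0,0],[0,0,0],[0,0,0],[0,0,0],[0,0,0],[0,0,0],[0,0,0]], offset=[[0,0,0.1],[0,0,0.2],[0,0,0.3],[0,0,0.4],[0,0,0.5],[0,0,0.5],[0,0,0.5],[0,0,0.5]], fingers=[-1,-1,-1,-1,-1,-1,-1,-1])

```text
time: 17.85
ee_pos: [0.6662, 0.1516, 0.2478]
tool_rot: [3.142, -0.002, 0.142]
contact_force: [-0.7, -0.4, -1.0]
gripper_width: 0.008
grip_force: 0.0
```

```bash
python3 - <<'E'
from h import *
cs=bot.camera("side")
cv2.imwrite('pics/lid1.png',cv2.resize(cs['color'][165:345,120:300,::-1],None,fx=3.2,fy=3.2))
s=bot.state();q=[.5218,.1429,.1424]
c,n=np.cos(q[2]),np.sin(q[2]); e=s["ee_pos"][:2]-q[:2]; print("case frame",c*e[0]+n*e[1],-n*e[0]+c*e[1],"tip z",s["ee_pos"][2]-.078,s["tool_rot"],s["contact_force"])
E
```

```text
case frame 0.14414260242692015 -0.011885575790553393 tip z 0.16967959580786135 [ 3.14146989e+00 -1.33981985e-03  1.42267061e-01] [-1.11958617  0.31537157  0.34964385]
```

View pics/lid1.png

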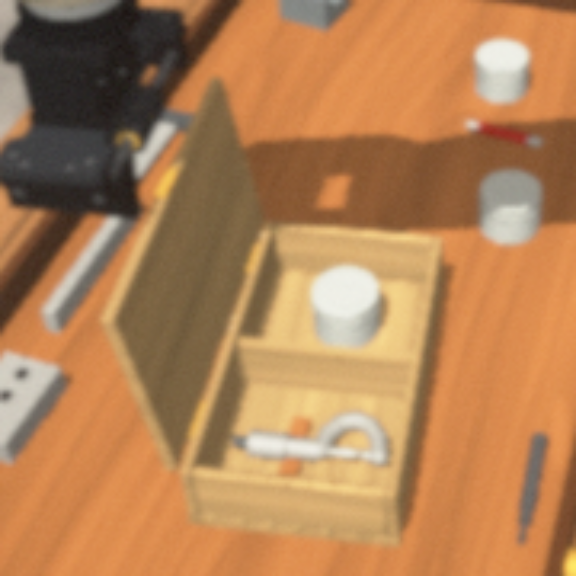

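The fingers are behind the lid, at case x 0.144, clear of parallel and gauge block. Now I sweep it over along an arc.

>>> arm_command(twist=[[0,0,0],[0,0,0],[0,0,0],[0,0,0],[0,0,0],[0,0,0],[0,0,0],[0,0,0]], offset=[[-0.12,0,0],[-0.2,0,0],[-0.27,0,0],[-0.335,0,0],[-0.435,0,0.03],[-0.525,0,0.065],[-0.61,0,0.12],[-0.61,0,0.12]], fingers=[-1,-1,-1,-1,-1,-1,-1,-1])

```text
time: 18.9
ee_pos: [0.5442, 0.1342, 0.2223]
tool_rot: [3.142, 0.002, 0.142]
contact_force: [-0.7, -0.8, 0.4]
gripper_width: 0.002
grip_force: 0.0
```

```bash
cat >> h.py <<'E'
def tip():
    s=bot.state();q=[.5218,.1429,.1424]
    c,n=np.cos(q[2]),np.sin(q[2]); e=s["ee_pos"][:2]-q[:2]; print("case",(c*e[0]+n*e[1]).round(4),"tip z",(s["ee_pos"][2]-.078).round(4),s["tool_rot"].round(3),s["contact_force"].round(1))
E
python3 - <<'E'
from h import *
tip()
cs=bot.camera("side")
cv2.imwrite('pics/lid2.png',cv2.resize(cs['color'][165:345,120:300,::-1],None,fx=3,fy=3))
E
```

```text
case 0.0209 tip z 0.1443 [3.142e+00 2.000e-03 1.420e-01] [-0.7 -0.8  0.4]
```

View pics/lid2.png

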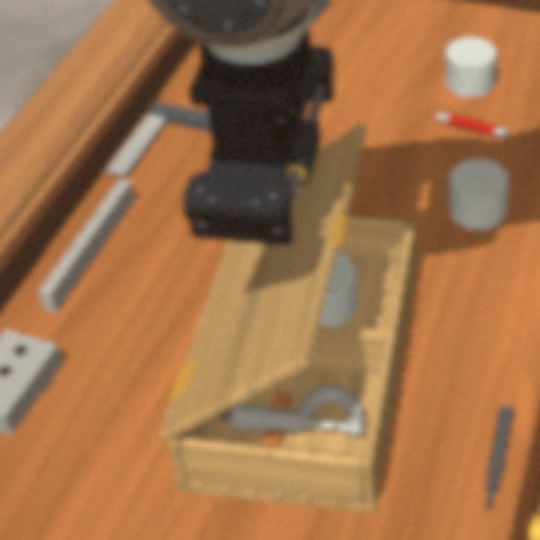

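The lid follows and is now at about 0.75 rad. I keep pressing it shut.

>>> arm_command(twist=[[0,0,0],[0,0,0],[0,0,0],[0,0,0],[0,0,0],[0,0,0],[0,0,0],[0,0,0]], offset=[[-0.07,0,0.07],[-0.12,0,0.15],[-0.16,0,0.22],[-0.185,0,0.27],[-0.195,0,0.3],[-0.2,0,0.32],[-0.2,0,0.335],[-0.2,0,0.335]], fingers=[-1,-1,-1,-1,-1,-1,-1,-1])

```text
time: 19.95
ee_pos: [0.5058, 0.1286, 0.1556]
tool_rot: [3.142, 0.0, 0.142]
contact_force: [-1.3, 0.3, -0.3]
gripper_width: 0.005
grip_force: 0.0
```

```bash
python3 -c "
from h import *
tip()"
```

```text
case -0.0179 tip z 0.0776 [3.142 0.    0.142] [-1.3  0.3 -0.3]
```

>>> arm_command(twist=[[0,0,0],[0,0,0],[0,0,0],[0,0,0],[0,0,0],[0,0,0],[0,0,0],[0,0,0]], offset=[[0,0,0.003],[0,0,0.006],[0,0,0.009],[0,0,0.012],[0,0,0.015],[0,0,0.015],[0,0,0.015],[0,0,0.015]], fingers=[-1,-1,-1,-1,-1,-1,-1,-1])

```text
time: 20.95
ee_pos: [0.5058, 0.1287, 0.1551]
tool_rot: [3.141, -0.002, 0.143]
contact_force: [-9.2, -2.1, 32.5]
gripper_width: 0.003
grip_force: 16.3
```

The lid is seated, with 32 N of resistance at the rim height. I retract and look.

>>> arm_command(twist=[[0,0,0],[0,0,0],[0,0,0],[0,0,0],[0,0,0],[0,0,0],[0,0,0],[0,0,0]], offset=[[0,0,-0.05],[0,0,-0.2],[0,0,-0.4],[0,0,-0.6],[0,0.2,-0.8],[0,0.4,-0.8],[0,0.6,-0.8],[0,0.8,-0.8]], fingers=[-1,-1,-1,-1,-1,-1,-1,-1])

```text
time: 21.95
ee_pos: [0.5284, -0.031, 0.313]
tool_rot: [3.141, -0.0, 0.142]
contact_force: [-0.3, 0.8, 0.3]
gripper_width: 0.003
grip_force: 0.0
```

```bash
python3 - <<'E'
from h import *
for t in tins(): print(t)
c,d=bot.camera("side"),bot.camera("top")
cv2.imwrite('pics/end.png',np.hstack([cv2.resize(c['color'][130:345,85:300,::-1],(400,400)),cv2.resize(d['color'][100:260,85:245,::-1],(400,400))]))
E
```

```text
(array([ 0.4809, -0.2723]), 2, np.float64(0.38), 297)
(array([ 0.4406, -0.5366]), 2, np.float64(0.45), 349)
(array([ 0.2443, -0.323 ]), 2, np.float64(0.65), 334)
(array([ 0.2386, -0.42  ]), 2, np.float64(0.47), 349)
(array([ 0.4282, -0.0776]), 2, np.float64(0.52), 268)
(array([0.7487, 0.2272]), 1, np.float64(0.0), 530)
```

View pics/end.png

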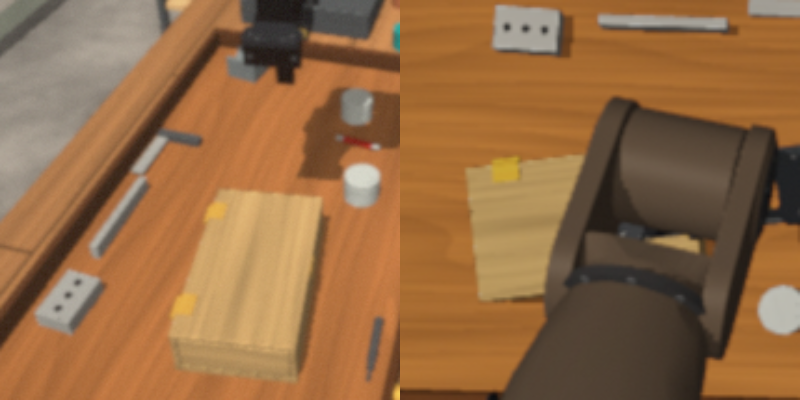

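The lid lies flat on the case, both light tins stand where they started, and the tools are in place.

```bash
python3 -c "
from plant import bot
print(bot.close_job())"
```

```text
the job is handed in; nothing more can be done
None
```

I put the heavy tin (about 4.5 N when lifted) upright in the empty compartment and shut the lid, then handed the job in at about 22 s. I lifted one light tin and put it back where it stood, and left the third tin and the other tools untouched; the judging result was not shown.

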